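Slide the graphite plate under the rod bridge

ROBOT

A 6-joint arm with a two-finger parallel gripper is mounted at the origin on the work surface; the furniture and walls round the work are solid. World frame = base frame: x ahead of the robot, y to its left, z up, the work surface at z = 0. Lengths are in m, angles in rad, forces in N, time in s.
With the tool pointing down it reaches from about 0.25 to 0.775 m from the base axis. Payload 4 kg.
Tool frame: the origin (TCP) lies at the very end of the fingers, on their centre line; the grasp point (between the pads) lies 19 mm behind it (robot.pinch_z is the distance from the TCP to the grasp point, in m); z points along the fingers, y is the line along which they close (so a half turn about z gives the same grasp; the last joint's range is limited). The gripper opens to 94 mm and grips with 3 to 60 N. Pads are 16 mm wide; open, the fingers measure 119 mm over their backs; the gripper's body (75 mm by 177 mm) begins 78 mm behind the grasp point.
Start: joints at [-1.349, 0.087, 1.371, -0, 1.684, -0.103], TCP at [0.176, -0.521, 0.206] pointing down, gripper open.
Joint ranges: [-3.1, 3.1], [-0.76, 2.03], [0.27, 2.55], [-1.08, 4.22], [0.17, 2.65], [-2.57, 2.57]. Speed limits (rad/s): [2.79, 2.79, 3.14, 3.14, 3.14, 3.14].

INTERFACE

Orientations are given as [roll, pitch, yaw] about the fixed x, y, z axes, in that order (R = Rz(yaw) Ry(pitch) Rx(roll)).
In Python, from bench import robot gives the robot as it stands.
- The arm moves only by the tool arm_command, never from a script. Its argument "targets" is one flat list of numbers, 7 for each row, row after row: the turn, a rotation vector about the tool's x, y, z in degrees, then the shift along the tool's x, y, z in mm, then the closure, from -1 (fully open) to 1 (shut). In form: [ax, ay, az, x, y, z, hand, ax, ay, az, x, y, z, hand, ...]. A call has 1 to 20 rows; each row is the pose to reach, as a shift and turn from the pose commanded when the call began, along the tool's axes at that moment; what a row does not reach only later rows make up. A row lasts 1/10 s, in which the tool goes at most 50 mm and 8.59 degrees, less where a joint would pass 70% of its speed; a pose out of reach is approached as far as the arm can. A call with a gripper value outside its range is refused whole. The fingers move at their own pace and stop on an object; the grip force is fixed at half the most. Time passes only in rows, so rows that repeat a pose let the fingers close. It gives the time, the measured TCP pose, the force, the opening and the grip force at its end, in the units of the state.
- robot.get_obs(): the state, without advancing time (a new reading comes with each control period).
- robot.snapshot(name): name is "side" or "top"; returns a dict with "color" (480x640x3 uint8, red, green, blue), "range_z" (480x640 float32, m along the optical axis (not along the pixel's ray), 0 where there is no reading), "fx", "fy", "cx", "cy" (pixels), "T" (4x4, takes a point from camera to world coordinates). Camera axes: x right, y down, z forward; pixel columns grow to the right and rows downward; lengths in m; the calibration is good to about 2 mm. A picture is of the moment at which its call begins.
- robot.close_job(): hands the job in; it is judged then, once.
The state is a dict: "time": time; "joint_positions": joint angles; "qvel": joint speeds; "joint_torque": joint torques, N m; "tool_pos": TCP position; "ee_rot": TCP orientation; "wrist_force": force on the tool from outside, world axes, zero at the start; "wrist_torque": the same for the moment, N m; "width": finger opening in m; "finger_force": force on a finger pad.
Only numpy, scipy, OpenCV 4.12 (cv2) and the standard library are available. Lean on these libraries where they do the work, as an engineer would, in place of code of your own. Each camera call takes 0.05 s, during which the arm holds its last target. There are 200 camera calls.

TASK

Push the thick graphite plate along the bench, lengthwise, through the low opening under the red-barred rod bridge, so that it will catch drips below the amber glass rod: it should lie squarely under the bridge and stick out equally at both ends. Only push it with the fingers: it stays flat on the bench all the way, never lifted, tipped or squeezed hard. Leave the amber rod lying in its notches, and do not disturb the other things on the bench.

Things in the scene. Friction and masses are not known exactly. Their poses are not given: they have to be found in the camera images.
- marver_plate: loose dark graphite plate, 70 x 120 x 12 mm, about 0.2 kg, flat on the bench. Origin at the centre of its underside; x across its width, y along its length, z up. It starts on the bridge's +y side, 145 to 195 mm from its centre, up to 0.3 rad askew and 25 mm off line. A few newtons slide it; two spread fingers pushing one side turn it square to them
- rod_bridge: low bridge fixed to the bench, 136 (x, over 4 mm high feet) x 80 (y) x 41 mm. Origin at bench level under its centre. The opening runs along y: 90 mm wide, 16 mm high, under two red bars 6 mm thick (|y| 22 to 40 mm) between aluminium cheeks 8 mm thick. The plate belongs with its centre at this origin and its length along this y, sticking out 20 mm at either end
- amber_rod: loose amber glass rod, 9 mm thick, 180 mm long (its y axis), lying across the bridge along the bridge's x in 13 mm wide notches in the cheeks' tops, underside 30 mm and top 39 mm above the bench, reaching 90 mm to either side of the bridge's centre. Origin at the middle of its underside
- crucible: loose beige crucible, 58 mm across, 48 mm high, a bystander; origin at the centre of its foot
- blue_jar: loose small jar of pale blue frit with a white cap, 42 mm across, 59 mm high, a bystander; origin at the centre of its foot
- red_pliers: loose red-handled pliers lying flat, 48 x 166 mm, 12 mm high, a bystander; origin under their middle, y along their length
- tweezers: loose steel tweezers lying flat, 19 x 161 mm, 10 mm high, a bystander; origin under their middle, y along their length
- glasses: loose black safety glasses, 32 x 126 mm, 43 mm high, a bystander; origin under their middle, y along their width
Things that resemble listed ones, but are neither listed nor needed, are in the scene too. What is shaped like the rod_bridge but yellow is not meant.

How it is judged:
On the way:
1. the plate's leading end is under the bridge's first bar, flat on the bench (y of marver_plate in the frame of rod_bridge between -0.085 and 0.085 m and x of marver_plate in the frame of rod_bridge between -0.02 and 0.02 m and height (world z) of marver_plate below 0.004 m), for 0.1 s.
At the end, for the whole second after the job is handed in: the plate lies flat and still under the bridge, its centre within 10 mm of the bridge's centre along the opening and 12 mm across it, its length within 0.14 rad (8 degrees) of the opening's direction; the amber rod still lies level in its notches (y of marver_plate in the frame of rod_bridge between -0.01 and 0.01 m and x of marver_plate in the frame of rod_bridge between -0.012 and 0.012 m and angle between the y axis of marver_plate and the y axis of rod_bridge, either way round below 0.14 rad and height (world z) of marver_plate below 0.003 m and angle between marver_plate's own z axis and vertical below 0.03 rad and linear speed of marver_plate below 0.01 m/s and horizontal distance between amber_rod and rod_bridge below 0.015 m and height (world z) of amber_rod between 0.027 and 0.034 m and angle between the y axis of amber_rod and the x axis of rod_bridge, either way round below 0.08 rad); the robot touches nothing.
It fails at once if the plate was lifted (more than 6 mm) (height (world z) of marver_plate above 0.006 m).
It fails at once if the plate was tipped (more than 0.1 rad) (angle between marver_plate's own z axis and vertical above 0.1 rad).
It fails at once if the plate was squeezed or pressed hard (more than 25 N) (contact force between the fingers and marver_plate above 25 N).
It fails at once if the amber rod was displaced (more than 15 mm) (distance of amber_rod from where it was at the start of the episode above 0.015 m).
It fails at once if the crucible, blue jar, red pliers, tweezers or glasses moved (more than 15 mm) (distance of any of crucible, blue_jar, red_pliers, tweezers, glasses from where it was at the start of the episode above 0.015 m).
It also fails if it takes over 56 s, if anything falls off the work surface, if the arm or the gripper's body presses on something with over 40 N, if the wrist force passes 120 N, or if a joint passes its speed limit or range.

## Working session

There is one attempt and no reset: what is moved stays moved. The work goes in short steps, Python scripts to look and compute and a tool call to move; the robot and the scene stay as the last step left them, time stands still between calls to the robot, and variables do not carry over. Pictures are saved under pics/ and viewed, at most 10 in all, crops included, and the job is handed in when it is done.

Besides the shell and the picture viewer there is one more tool, called after "Emit:" as a command line: name --argument value ..., lists and objects as JSON in quotes. arm_command: Moves the arm, as the interface text tells. Its arguments: {"type":"object","properties":{"targets":{"type":"array"}},"required":["targets"]}

```bash
mkdir -p pics; ls; cat > h.py <<'E'
import numpy as np, cv2
from bench import robot
def cloud(s):
    z=s["range_z"]; v,u=np.mgrid[:480,:640]
    P=np.stack([(u-s["cx"])/s["fx"]*z,(v-s["cy"])/s["fy"]*z,z],-1)
    return P@s["T"][:3,:3].T+s["T"][:3,3]
E
python3 - <<'E'
from h import *
for n in("top","side"):
    s=robot.snapshot(n); np.savez(n+"0.npz",**s); cv2.imwrite(f"pics/{n}0.png",s["color"][...,::-1]); print(n,s["T"].round(3),s["fx"])
print(robot.get_obs())
E
```

```text
pics
top [[-0.004 -0.975  0.223  0.3  ]
 [-1.     0.006  0.005 -0.033]
 [-0.006 -0.223 -0.975  1.26 ]
 [ 0.     0.     0.     1.   ]] 551.5291794732681
side [[ 0.999 -0.001 -0.038  0.585]
 [ 0.033 -0.483  0.875 -0.997]
 [-0.019 -0.875 -0.483  0.595]
 [ 0.     0.     0.     1.   ]] 546.6276489825459
{'time': 0.1, 'joint_positions': array([-1.34908828e+00,  8.79165934e-02,  1.37206484e+00, -2.64876708e-05,
        1.68357709e+00, -1.03093155e-01]), 'qvel': array([ 0.00141867, -0.00220573, -0.00453078, -0.00069939, -0.00095852,
        0.00079971]), 'joint_torque': array([ 2.53718703e-03, -3.41250694e+01, -3.03302979e+01,  7.19023473e-02,
        3.04026261e-02, -1.11276593e-04]), 'tool_pos': array([ 0.17540198, -0.52078184,  0.20442122]), 'ee_rot': array([-3.13963451e+00, -1.76123448e-04,  3.24798078e-01]), 'wrist_force': array([ 0.43626975, -0.08619557,  0.36573603]), 'wrist_torque': array([ 0.00476075, -0.06640378, -0.03342025]), 'finger_force': 0.0, 'width': 0.0938346567678544}
```

View pics/top0.png

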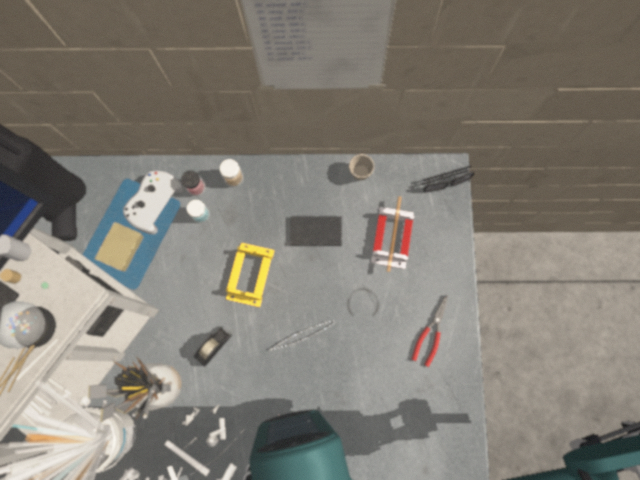

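View pics/side0.png

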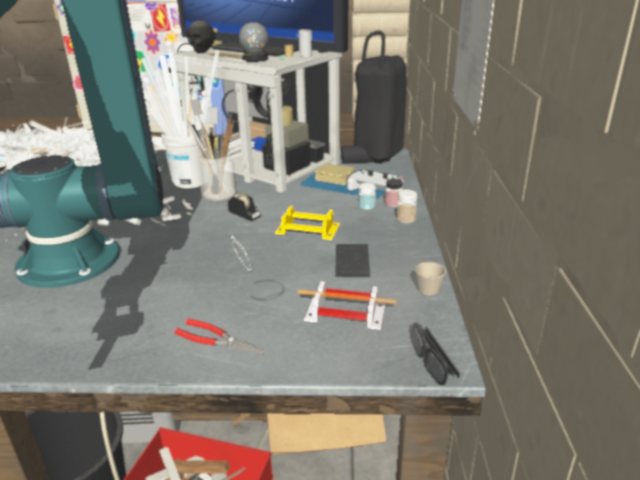

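The top view shows the dark plate at about (314,231), with the red bridge at (393,237) and the amber rod across it. The yellow decoy is at (249,274), the crucible at (361,166) and the glasses at (442,180). Next I measure the plate and the bridge.

```bash
cat >> h.py <<'E'
def plane(s,px,z):
    px=np.atleast_2d(px).astype(float)
    d=np.c_[(px[:,0]-s["cx"])/s["fx"],(px[:,1]-s["cy"])/s["fy"],np.ones(len(px))]@s["T"][:3,:3].T
    o=s["T"][:3,3]; return (o+d*((z-o[2])/d[:,2])[:,None])[:,:2]
def rect(s,m,box,z):
    k=np.zeros((480,640),np.uint8); x0,y0,x1,y1=box; k[y0:y1,x0:x1]=m[y0:y1,x0:x1]
    px=np.argwhere(k)[:,::-1]; w=plane(s,px,z).astype(np.float32)
    return cv2.minAreaRect(w),len(px)
def show(n,r): 
    (c,sz,a),N=r; print(n,np.round(c,4),np.round(sz,4),round(a,1),N)
def measure(s,pb,bb,zs=(.012,)):
    c=s["color"].astype(int); r,g,b=c[...,0],c[...,1],c[...,2]
    dark=cv2.morphologyEx((c.max(-1)<75).astype(np.uint8),cv2.MORPH_OPEN,np.ones((3,3)))
    show("plate",rect(s,dark,pb,.012))
    red=((r>110)&(g<70)&(b<70)).astype(np.uint8)
    show("bars",rect(s,red,bb,.022))
    am=((r>140)&(g>70)&(g<150)&(b<90)&(r-g>40)).astype(np.uint8)
    show("rod",rect(s,am,bb,.0345))
E
python3 - <<'E'
from h import *
s=dict(np.load("top0.npz")); P=cloud(s)
measure(s,(275,205,355,258),(362,190,425,275))
for p in[(314,231),(300,231),(380,237),(408,237),(398,210),(392,264),(400,200),(350,260)]: print(p,P[p[1],p[0]].round(4),s["color"][p[1],p[0]])
im=s["color"][180:290,270:430][...,::-1]; cv2.imwrite("pics/c0.png",cv2.resize(im,None,fx=5,fy=5,interpolation=cv2.INTER_CUBIC))
t=dict(np.load("side0.npz"))
measure(t,(325,235,380,285),(295,280,400,335))
E
```

```text
plate [0. 0.] [0. 0.] 0.0 0
bars [ 0.6006 -0.1804] [0.074  0.0784] 80.1 293
rod [ 0.5972 -0.1788] [0.0782 0.0835] 79.8 191
(314, 231) [0.612  0.0011 0.0099] [83 81 76]
(300, 231) [0.6111 0.0336 0.0143] [87 82 79]
(380, 237) [ 0.5933 -0.1512  0.0244] [208  64  57]
(408, 237) [ 0.5936 -0.216   0.0215] [209  68  62]
(398, 210) [ 0.6528 -0.1926  0.0411] [235 202 162]
(392, 264) [ 0.5334 -0.179   0.0059] [244 236 229]
(400, 200) [ 0.6781 -0.1986  0.0366] [200 165 130]
(350, 260) [ 0.5443 -0.0823  0.0007] [156 154 149]
plate [0. 0.] [0. 0.] 0.0 0
bars [ 0.5912 -0.183 ] [0.0794 0.0773] 78.5 315
rod [ 0.5924 -0.2017] [0.0847 0.083 ] 80.8 398
```

View pics/c0.png

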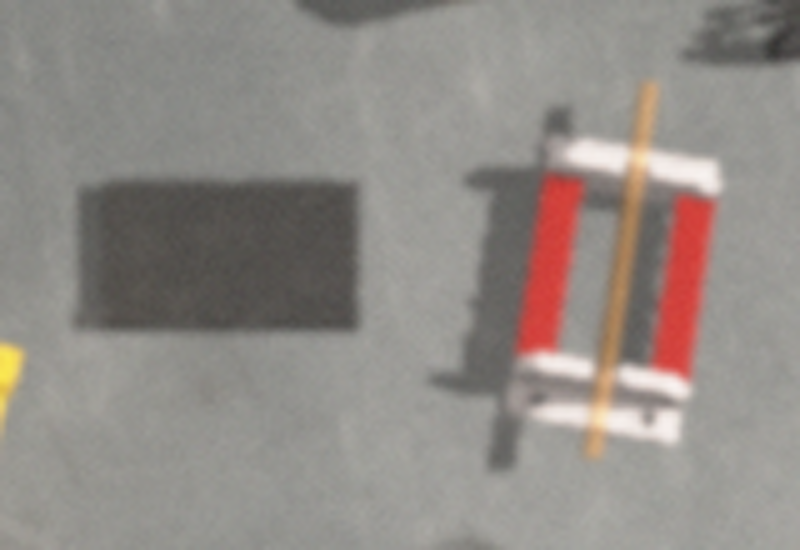

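The crop is 5x, offset (270,180). The plate spans about (287..341, 216..246), with a thin shadow strip on its left end. The bridge bars are at crop x 548 and 686, tilted about 10°. I'll loosen the masks and re-measure.

```bash
sed -i 's/(c.max(-1)<75)/(c.max(-1)<TH)/; s/((r>110)&(g<70)&(b<70))/((r>120)\&(r-g>75)\&(abs(g-b)<25)\&(g<110))/; s/(r-g>40)/(r-g>30)\&(g-b>25)/; s/(g<150)&(b<90)/(g<185)\&(b<150)/' h.py; sed -i '1i TH=98' h.py
python3 - <<'E'
import h; from h import *
for n,pb,bb in(("top",(275,205,355,258),(362,190,425,275)),("side",(325,235,380,285),(295,280,400,335))):
    s=dict(np.load(n+"0.npz"))
    print(n); measure(s,pb,bb)
s=dict(np.load("top0.npz")); print(s["color"][231,280:350:2].max(-1), s["color"][210:252,314].max(-1))
# height-based bars / bystanders
P=cloud(s)
for n,bx in(("cruc",(345,150,378,184)),("glasses",(405,160,478,195))):
    Q=P[bx[1]:bx[3],bx[0]:bx[2]].reshape(-1,3); Q=Q[Q[:,2]>.02]; print(n,Q.min(0).round(3),Q.max(0).round(3))
E
```

```text
top
plate [0.6117 0.0025] [0.1243 0.0673] 89.6 1512
bars [ 0.5992 -0.181 ] [0.0791 0.0863] 79.8 520
rod [ 0.6002 -0.1826] [0.0071 0.1747] 80.0 172
side
plate [ 0.6103 -0.0095] [0.0676 0.1312] 0.2 1028
bars [ 0.5928 -0.1828] [0.0862 0.0855] 80.2 525
rod [ 0.5953 -0.1775] [0.0173 0.1776] 79.7 397
[146 145 141 103  95  90  88  86  85  90  87  87  83  83  83  86  80  83
  85  84  82  85  84  84  85  82  85  83  84  87 100 138 154 155 159] [143 144 143 140 136 126 109  93  82  83  86  84  87  86  86  86  86  86
  86  88  81  83  85  83  83  84  82  86  86  84  85  83  88  88  82  87
 111 130 138 138 143 140]
cruc [ 0.3   -0.138  0.02 ] [ 0.79  -0.033  1.26 ]
glasses [ 0.3   -0.375  0.02 ] [ 0.767 -0.033  1.26 ]
```

```bash
cat >> h.py <<'E'
from scipy.spatial.transform import Rotation as Ro
B=np.array([.5985,-.181]); YB=np.radians(-10.)
Rb=np.array([[np.cos(YB),-np.sin(YB)],[np.sin(YB),np.cos(YB)]])
def inb(p): return (np.asarray(p)-B)@Rb
def go(xb,yb,z,yaw):  # target in bridge frame -> turn deg, shift mm in tool axes
    o=robot.get_obs(); R=Ro.from_euler("xyz",o["ee_rot"]); R2=Ro.from_euler("xyz",[np.pi,0,np.radians(yaw)])
    p=np.r_[B+Rb@[xb,yb],z]
    print("turn",np.degrees((R.inv()*R2).as_rotvec()).round(2),"shift",(1000*R.inv().apply(p-o["tool_pos"])).round(1),
      "tcp_b",inb(o["tool_pos"][:2]).round(4),"z",o["tool_pos"][2].round(4),"t",o["time"],"f",o["wrist_force"].round(1),"w",o["width"].round(4))
E
python3 - <<'E'
from h import *
s=dict(np.load("top0.npz")); c=s["color"].astype(int)
m=((c[...,0]>150)&(c[...,1]>110)&(c[...,2]<90)).astype(np.uint8); r=rect(s,m,(215,230,285,315),.02); show("yellow",r)
print(inb(cv2.boxPoints(r[0])).round(3), inb([.6115,0]))
go(-.085,.18,.206,-10)
E
```

```text
yellow [0.5099 0.151 ] [0.0821 0.1294] 76.5 1146
[[-0.212  0.275]
 [-0.083  0.267]
 [-0.078  0.349]
 [-0.207  0.357]] [-0.01862782  0.18050763]Traceback (most recent call last):
  File "<stdin>", line 5, in <module>
  File "h.py", line 34, in go
    "tcp_b",inb(o["tool_pos"][:2]).round(4),"z",o["tool_pos"][2].round(4),"t",o["time"],"f",o["wrist_force"].round(1),"w",o["width"].round(4))
                                                                                                                          ^^^^^^^^^^^^^^^^
AttributeError: 'float' object has no attribute 'round'
```

Emit:
arm_command --targets '[0,0,28.6,521,-386,0,-0.7,0,0,28.6,521,-386,0,-0.7,0,0,28.6,521,-386,0,-0.7,0,0,28.6,521,-386,0,-0.7,0,0,28.6,521,-386,0,-0.7,0,0,28.6,521,-386,0,-0.7,0,0,28.6,521,-386,0,-0.7,0,0,28.6,521,-386,0,-0.7,0,0,28.6,521,-386,0,-0.7,0,0,28.6,521,-386,0,-0.7,0,0,28.6,521,-386,0,-0.7,0,0,28.6,521,-386,0,-0.7,0,0,28.6,521,-386,0,-0.7,0,0,28.6,521,-386,0,-0.7,0,0,28.6,521,-386,0,-0.7,0,0,28.6,521,-386,0,-0.7,0,0,28.6,521,-386,0,-0.7,0,0,28.6,521,-386,0,-0.7,0,0,28.6,521,-386,0,-0.7,0,0,28.6,521,-386,0,-0.7]'

```text
time: 2.1
tool_pos: [0.5459, 0.0102, 0.2057]
ee_rot: [3.142, -0.0, -0.176]
wrist_force: [0.6, -0.5, 0.7]
width: 0.08
finger_force: 0.0
```

```bash
sed -i 's/o\["width"\].round(4)/round(o["width"],4)/' h.py; python3 -c "
from h import *
go(-.085,.18,.004,-10)"
```

```text
turn [ 0.   -0.03 -0.06] shift [-1.000e-01 -9.000e-01  2.017e+02] tcp_b [-0.085   0.1791] z 0.2057 t 2.1 f [ 0.6 -0.5  0.7] w 0.08
```

Emit:
arm_command --targets '[0,0,0,0,-1,40,-0.7,0,0,0,0,-1,80,-0.7,0,0,0,0,-1,120,-0.7,0,0,0,0,-1,150,-0.7,0,0,0,0,-1,170,-0.7,0,0,0,0,-1,185,-0.7,0,0,0,0,-1,195,-0.7,0,0,0,0,-1,201,-0.7,0,0,0,0,-1,201,-0.7,0,0,0,0,-1,201,-0.7]'

```text
time: 3.1
tool_pos: [0.5471, 0.0117, 0.0055]
ee_rot: [-3.141, -0.002, -0.174]
wrist_force: [-0.0, -0.0, -0.2]
width: 0.0802
finger_force: 0.0
```

```bash
python3 -c "
from h import *
go(-.043,.18,.004,-10)"
```

```text
turn [-0.01 -0.11  0.01] shift [41.   0.9  1.6] tcp_b [-0.084   0.1809] z 0.0055 t 3.1 f [-0.  -0.  -0.2] w 0.0802
```

Emit:
arm_command --targets '[0,0,0,3,0,0,-0.7,0,0,0,6,0,0,-0.7,0,0,0,9,0,0,-0.7,0,0,0,12,0,0,-0.7,0,0,0,14,0,0,-0.7,0,0,0,16,0,0,-0.7,0,0,0,18,0,0,-0.7,0,0,0,20,0,0,-0.7,0,0,0,22,0,0,-0.7,0,0,0,24,0,0,-0.7,0,0,0,26,0,0,-0.7,0,0,0,28,0,0,-0.7,0,0,0,30,0,0,-0.7,0,0,0,32,0,0,-0.7,0,0,0,34,0,0,-0.7,0,0,0,36,0,0,-0.7,0,0,0,38,0,0,-0.7,0,0,0,40,0,0,-0.7,0,0,0,41,0,0,-0.7,0,0,0,41,0,0,-0.7]'

```text
time: 5.1
tool_pos: [0.5869, 0.0046, 0.0044]
ee_rot: [3.141, -0.0, -0.174]
wrist_force: [-0.9, -0.9, 0.0]
width: 0.0798
finger_force: 0.3
```

```bash
python3 -c "
from h import *
go(-.06,.18,.1,-10)"
```

```text
turn [ 0.01 -0.03  0.01] shift [-16.4   0.7 -95.6] tcp_b [-0.0436  0.1807] z 0.0044 t 5.1 f [-0.9 -0.9  0. ] w 0.0798
```

Emit:
arm_command --targets '[0,0,0,-8,0,0,-0.7,0,0,0,-16,0,0,-0.7,0,0,0,-16,0,-30,-0.7,0,0,0,-16,0,-70,-0.7,0,0,0,-16,0,-100,-0.7,0,0,-90,44,-90,-100,0.06,0,0,-90,44,-90,-100,0.06,0,0,-90,44,-90,-100,0.06,0,0,-90,44,-90,-100,0.06,0,0,-90,44,-90,-100,0.06,0,0,-90,44,-90,-100,0.06,0,0,-90,44,-90,-100,0.06,0,0,-90,44,-90,-100,0.06,0,0,-90,44,-90,-100,0.06,0,0,-90,44,-90,-100,0.06,0,0,-90,44,-90,-100,0.06,0,0,-90,44,-90,-100,0.06,0,0,-90,44,-90,-100,0.06,0,0,-90,44,-90,-100,0.06]'

```text
time: 7.0
tool_pos: [0.6454, 0.0857, 0.1045]
ee_rot: [3.141, 0.0, 1.395]
wrist_force: [-0.4, -0.2, 0.5]
width: 0.0441
finger_force: 0.0
```

```bash
python3 - <<'E'
from h import *
go(0,.27,.004,80)
s=robot.snapshot("top"); cv2.imwrite("pics/t1.png",cv2.resize(s["color"][170:300,230:430][...,::-1],None,fx=4,fy=4,interpolation=cv2.INTER_CUBIC)); np.savez("t1.npz",**s)
s=robot.snapshot("side"); np.savez("s1.npz",**s); cv2.imwrite("pics/s1.png",cv2.resize(s["color"][210:350,270:420][...,::-1],None,fx=4,fy=4,interpolation=cv2.INTER_CUBIC))
E
```

```text
turn [ 0.01  0.   -0.05] shift [-8.000e-01  1.000e-01  1.005e+02] tcp_b [-1.000e-04  2.708e-01] z 0.1045 t 7.0 f [-0.4 -0.2  0.5] w 0.0441
```

View pics/t1.png

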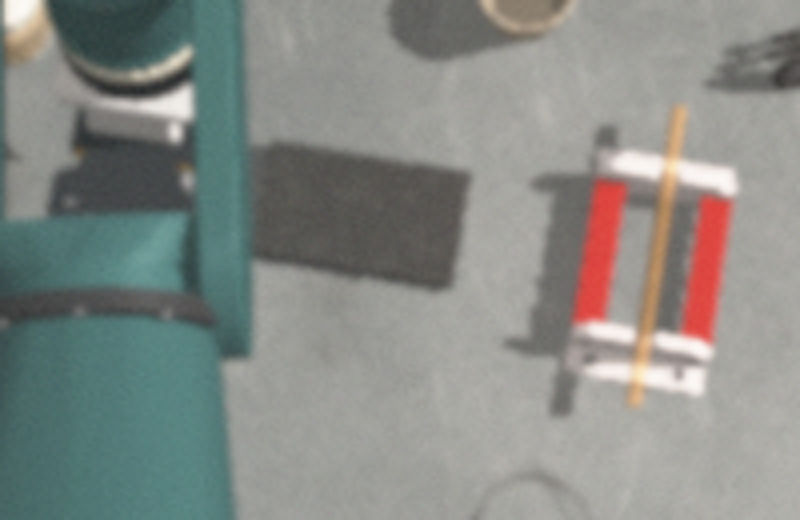

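View pics/s1.png

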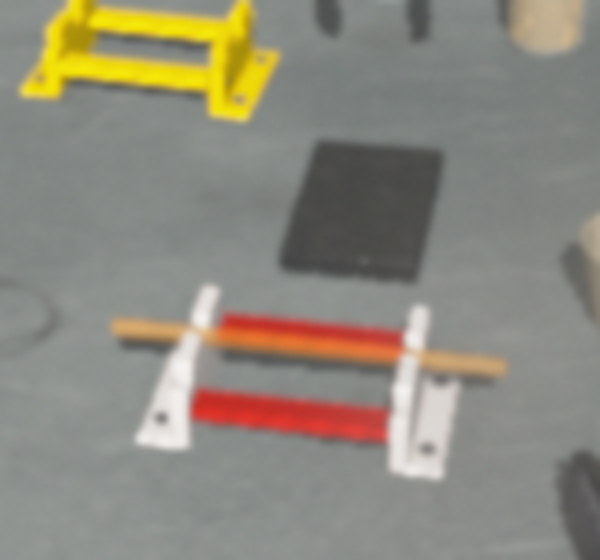

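Top crop (4x, offset 230,170): the plate is now parallel to the opening, with its leading end corners at (468,172) and (447,288). In the side crop (4x, offset 270,210) its top corners are at (318,142), (443,152), (417,270) and (283,262). The end behind is clear.

```bash
python3 - <<'E'
from h import *
s=dict(np.load("t1.npz")); t=dict(np.load("s1.npz"))
print(inb(plane(s,np.array([[468,172],[447,288]])/4+[230,170],.012)).round(4))
# red bar ends (top face, should be |x|=45)
print("bars",inb(plane(s,np.array([[612,182],[712,198],[592,322],[698,338]])/4+[230,170],.022)).round(4))
print(inb(plane(t,np.array([[318,142],[443,152],[417,270],[283,262]])/4+[270,210],.012)).round(4))
print("bars",inb(plane(t,np.array([[222,315],[404,330],[194,392],[388,410]])/4+[270,210],.022)).round(4))
E
```

```text
[[ 0.0371  0.1127]
 [-0.0339  0.1135]]
bars [[ 0.0423  0.029 ]
 [ 0.0425 -0.0296]
 [-0.042   0.0281]
 [-0.0411 -0.033 ]]
[[-0.0328  0.2282]
 [ 0.0355  0.2289]
 [ 0.0358  0.1083]
 [-0.0306  0.1039]]
bars [[-0.0481  0.0373]
 [ 0.0377  0.04  ]
 [-0.0483 -0.0256]
 [ 0.0385 -0.0235]]
```

Emit:
arm_command --targets '[0,0,0,0,0,30,0.06,0,0,0,0,0,60,0.06,0,0,0,0,0,80,0.06,0,0,0,0,0,92,0.06,0,0,0,0,0,100,0.06,0,0,0,0,0,100,0.06]'

```text
time: 7.7
tool_pos: [0.6452, 0.0856, 0.0037]
ee_rot: [-3.14, 0.0, 1.396]
wrist_force: [0.1, -0.1, 0.4]
width: 0.0441
finger_force: 0.0
```

Emit:
arm_command --targets '[0,0,0,-10,0,0,0.06,0,0,0,-20,0,0,0.06,0,0,0,-25,0,0,0.06,0,0,0,-28,0,0,0.06,0,0,0,-31,0,0,0.06,0,0,0,-34,0,0,0.06,0,0,0,-38,0,0,0.06,0,0,0,-42,0,0,0.06,0,0,0,-46,0,0,0.06,0,0,0,-51,0,0,0.06,0,0,0,-56,0,0,0.06,0,0,0,-61,0,0,0.06,0,0,0,-66,0,0,0.06,0,0,0,-71,0,0,0.06,0,0,0,-76,0,0,0.06,0,0,0,-81,0,0,0.06,0,0,0,-86,0,0,0.06,0,0,0,-90,0,0,0.06,0,0,0,-93,0,0,0.06,0,0,0,-93,0,0,0.06]'

```text
time: 9.7
tool_pos: [0.6292, -0.0068, 0.0043]
ee_rot: [-3.141, 0.001, 1.396]
wrist_force: [-0.5, 0.9, -0.3]
width: 0.0443
finger_force: 0.3
```

```bash
python3 - <<'E'
from h import *
go(0,.068,.004,80)
s=robot.snapshot("top"); np.savez("t2.npz",**s)
t=robot.snapshot("side"); np.savez("s2.npz",**t)
a=cv2.resize(s["color"][180:290,310:430][...,::-1],None,fx=5,fy=5,interpolation=cv2.INTER_CUBIC)[:550]
cv2.imwrite("pics/t2.png",a)
cv2.imwrite("pics/s2.png",cv2.resize(t["color"][230:345,280:420][...,::-1],None,fx=5,fy=5,interpolation=cv2.INTER_CUBIC))
E
```

```text
turn [-0.02  0.07 -0.01] shift [-108.9    0.     0.4] tcp_b [-0.      0.1769] z 0.0043 t 9.7 f [-0.5  0.9 -0.3] w 0.0443
```

View pics/t2.png

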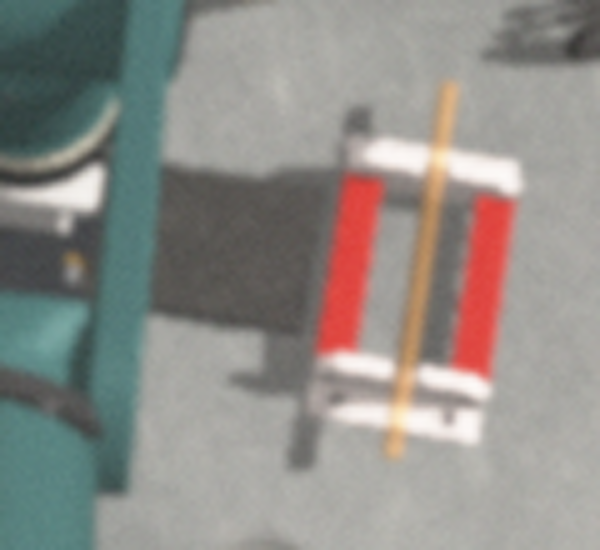

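View pics/s2.png

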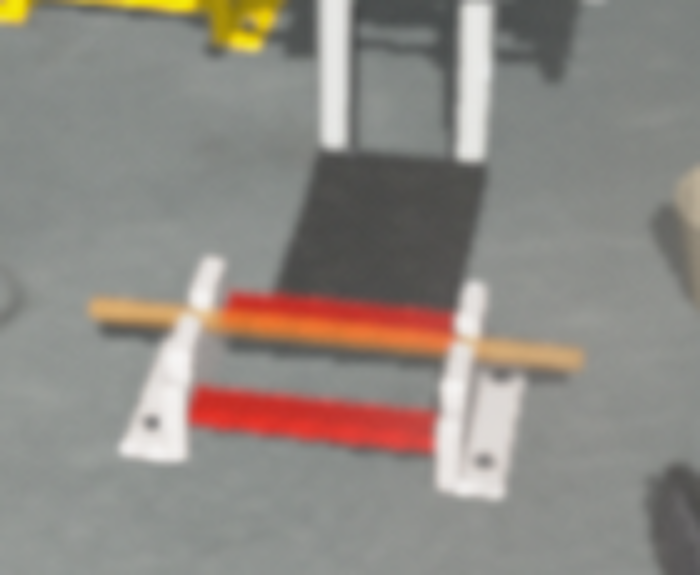

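The plate is square behind the fingers (side crop: plate corners 318..488, fingers centred at 404). It is in line with the opening and the rod is undisturbed. I'll push on through.

Emit:
arm_command --targets '[0,0,0,-3,0,0,0.06,0,0,0,-8,0,0,0.06,0,0,0,-13,0,0,0.06,0,0,0,-18,0,0,0.06,0,0,0,-23,0,0,0.06,0,0,0,-28,0,0,0.06,0,0,0,-33,0,0,0.06,0,0,0,-38,0,0,0.06,0,0,0,-43,0,0,0.06,0,0,0,-48,0,0,0.06,0,0,0,-50,0,0,0.06,0,0,0,-50,0,0,0.06]'

```text
time: 11.0
tool_pos: [0.6208, -0.0558, 0.0046]
ee_rot: [3.141, 0.001, 1.396]
wrist_force: [-0.7, -0.5, -0.2]
width: 0.0441
finger_force: 0.0
```

Emit:
arm_command --targets '[0,0,0,-3,0,0,0.06,0,0,0,-8,0,0,0.06,0,0,0,-13,0,0,0.06,0,0,0,-18,0,0,0.06,0,0,0,-23,0,0,0.06,0,0,0,-28,0,0,0.06,0,0,0,-33,0,0,0.06,0,0,0,-38,0,0,0.06,0,0,0,-43,0,0,0.06,0,0,0,-48,0,0,0.06,0,0,0,-52,0,0,0.06,0,0,0,-55,0,0,0.06,0,0,0,-55,0,0,0.06]'

```text
time: 12.3
tool_pos: [0.6112, -0.1101, 0.0045]
ee_rot: [3.141, 0.001, 1.396]
wrist_force: [0.4, 0.2, 0.2]
width: 0.0441
finger_force: 0.2
```

```bash
python3 - <<'E'
from h import *
go(0,.068,.004,80)
s=robot.snapshot("top"); np.savez("t3.npz",**s)
t=robot.snapshot("side"); np.savez("s3.npz",**t)
a=cv2.resize(s["color"][190:280,350:430][...,::-1],(480,540),interpolation=cv2.INTER_CUBIC)
b=cv2.resize(t["color"][262:352,290:400][...,::-1],(660//2*1,270),interpolation=cv2.INTER_CUBIC)
im=np.zeros((600,800,3),np.uint8); im[:480,:426]=cv2.resize(a,(426,480)); im[:306,426:800]=cv2.resize(b,(374,306))
cv2.imwrite("pics/c3.png",im)
E
```

```text
turn [ 0.01  0.05 -0.01] shift [-4.  -0.1  0.5] tcp_b [0.0002 0.072 ] z 0.0045 t 12.3 f [0.4 0.2 0.2] w 0.0441
```

View pics/c3.png

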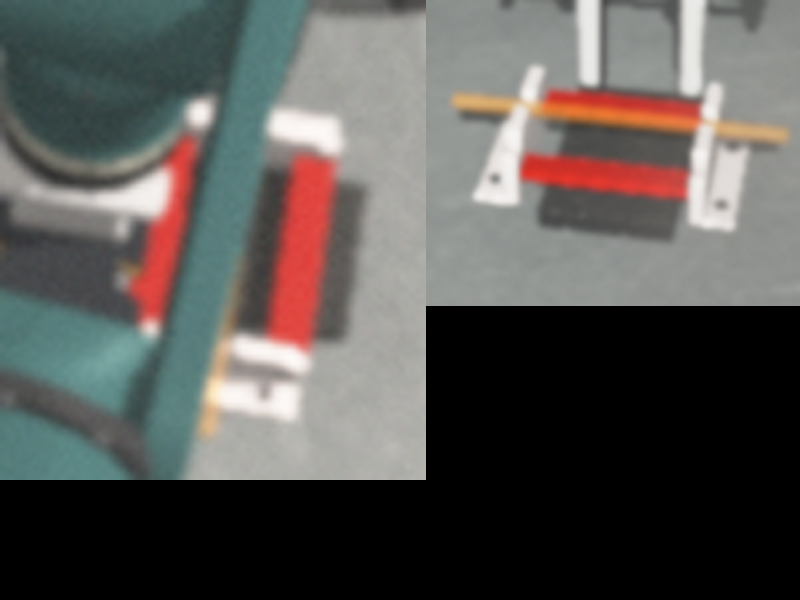

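In the composite, the left panel (5.33x, offset 350,190) shows the plate's leading edge from (366,185) to (345,342). The second bar's outer edge runs from (337,155) to (310,347). The rod is still in its notches.

```bash
python3 - <<'E'
from h import *
s=dict(np.load("t3.npz")); t=dict(np.load("s3.npz"))
q=lambda a:np.array(a)/5.33+[350,190]
r=lambda a:(np.array(a)-[426,0])/3.4+[290,262]
for n,c,f,pl,ba in(("top",s,q,[[366,185],[345,342]],[[337,155],[310,347]]),("side",t,r,[[676,234],[541,220]],[[687,198],[521,180]])):
    print(n,"plate",inb(plane(c,f(pl),.012 if n=="top" else .006)).round(4).tolist(),"bar",inb(plane(c,f(ba),.022 if n=="top" else .016)).round(4).tolist())
E
```

```text
top plate [[0.0371, -0.0569], [-0.0341, -0.0572]] bar [[0.0455, -0.0414], [-0.041, -0.0415]]
side plate [[0.0371, -0.0555], [-0.0326, -0.0567]] bar [[0.0402, -0.0379], [-0.0468, -0.0382]]
```

The plate sticks out about 16–17 mm and is square, so I'll push 3.5 mm more and retreat.

Emit:
arm_command --targets '[0,0,0,-1,0,0,0.06,0,0,0,-2,0,0,0.06,0,0,0,-3,0,0,0.06,0,0,0,-3.5,0,0,0.06,0,0,0,-3.5,0,0,0.06,0,0,0,5,0,0,0.06,0,0,0,20,0,0,0.06,0,0,0,50,0,0,0.06,0,0,0,90,0,0,0.06,0,0,0,100,0,-40,0.06,0,0,0,140,0,-80,0.06,0,0,0,180,0,-120,0.06,0,0,0,200,0,-160,0.06,0,0,0,200,0,-160,0.06]'

```text
time: 13.8
tool_pos: [0.649, 0.0924, 0.1723]
ee_rot: [3.129, -0.004, 1.401]
wrist_force: [0.1, -0.6, 0.9]
width: 0.0441
finger_force: 0.0
```

```bash
python3 - <<'E'
from h import *
go(0,.068,.004,80)
s=robot.snapshot("top")
cv2.imwrite("pics/c4.png",cv2.resize(s["color"][190:280,350:430][...,::-1],(480,540),interpolation=cv2.INTER_CUBIC)); np.savez("t4.npz",**s)
E
```

```text
turn [ 0.71 -0.24  0.3 ] shift [-210.7   -5.4  167.3] tcp_b [0.0023 0.278 ] z 0.1723 t 13.8 f [ 0.1 -0.6  0.9] w 0.0441
```

View pics/c4.png

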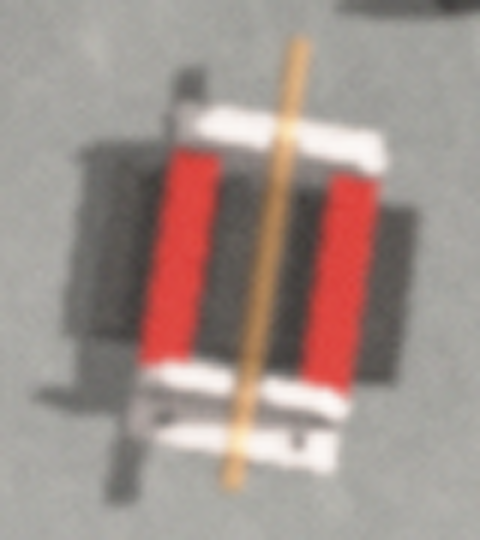

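The plate lies square under the bridge with both ends sticking out, the rod is in its notches, and the fingers are clear.

```bash
python3 -c "
from h import *
print(robot.close_job())"
```

```text
the job is handed in; nothing more can be done
None
```

The job is handed in: in the last top view the graphite plate lies flat and square under the red-barred bridge, sticking out about 20 mm by my estimate, with the amber rod still in its notches; the hand-in call returned no verdict.

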